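Crank the ammonite's rotary stage on by one division

TASK

Two identical worm-drive rotary stages stand on the fossil preparation bench. On the one that carries the golden spiral ammonite, turn the hand crank clockwise (seen from above), several turns, until the long white line on its black turntable has come round by one division and points at the orange index; then let go of the crank. Leave the crank of the other stage, which carries the dark ribbed trilobite, as it is.

Things in the scene. Friction and masses are not known exactly. Their poses are not given: they have to be found in the camera images.
- am_knob (a point): Centre (half-way up, 125 mm above the bench) of the upright orange crank handle on the ammonite stage: cylinder 22 mm across, 46 mm tall, near the rim of a level aluminium handwheel 104 mm across whose face lies 25 mm below this point (hub: 6 mm higher). It spins freely on its pin, so a gripper of constant yaw can hold it and carry it round in a circle. Nothing else on the stage is above 110 mm.
- am_crank_axis (a point): On the vertical axis of that handwheel, level with the handle's middle. The handle circles it at 40 mm radius, needs about 2 N, stays where left. Its x axis points to the turntable's centre, 160 mm off, and on to the orange index. White base 340 x 180 mm, fixed; black turntable 160 mm across, top 56 mm high, 8 divisions: 1 bold white line, 7 grey ticks. The stage may be the left or the right one.
- am_table (a joint): Angle (rad) of the ammonite's turntable: 0 when its white line points at the orange index, negative while it has still to come, growing clockwise from above. Starts about one division (45 degrees) short, -0.95 to -0.62. It turns 1/18 of the crank's angle, same sense: a full clockwise turn of the crank adds 0.349 rad (20 degrees). No end stop nearby. The crank's own start angle is anything.
- tri_knob (a point): Centre of the same orange crank handle on the other stage, identical but carrying a dark ribbed trilobite on reddish rock. To be left as it is.

How it is judged:
By the outcome, as a careful person would: the job done as asked, in the order asked, and still so for the second after the job is handed in, with the robot touching nothing.
It also fails if it takes over 58 s, if anything falls off the work surface, if the arm or the gripper's body presses on something with over 40 N, if the wrist force passes 120 N, or if a joint passes its speed limit or range.

ROBOT

A 7-joint arm with a two-finger parallel gripper is mounted at the origin on the work surface. World frame = base frame: x ahead of the robot, y to its left, z up, the work surface at z = 0. Lengths are in mm, angles in rad, forces in N, time in s.
With the tool pointing down it reaches from about 350 to 900 mm from the base axis. Payload 7.2 kg.
Tool frame: the origin (TCP) lies midway between the tips of the shut fingers; the grasp point (between the pads) lies 19 mm behind it (arm.grip_depth is the distance from the TCP to the grasp point, in mm); z points along the fingers, y is the line along which they close (so a half turn about z gives the same grasp; the last joint's range is limited). The gripper opens to 85 mm and grips with 20 to 120 N. Pads are 22 mm wide; open, the fingers measure 114 mm over their backs; the gripper's body (76 mm by 85 mm) begins 54 mm behind the grasp point. The pads swing forward as they close: fully open they stand 13 mm farther back than shut.
Start: joints at [1.265, 0.411, -0.013, 1.596, 0.006, 1.134, -0.082], TCP at [147.216, -607.418, 231.297] pointing down, gripper open.
Joint ranges: [-2.95, 2.95], [-0.29, 1.99], [-1.47, 1.44], [0.14, 2.54], [-1.03, 4.17], [0.13, 1.85], [-2.86, 2.86]. Speed limits (rad/s): [2.39, 2.39, 3.01, 3.01, 3.14, 3.14, 3.14].

INTERFACE

Orientations are given as a unit quaternion [x, y, z, w].
In Python, from bench import arm gives the robot as it stands.
- The arm moves only by the tool servo_tool, never from a script. Its argument "series" is one flat list of numbers, 7 for each row, row after row: the shift along the tool's x, y, z in m, then the turn, a rotation vector about the tool's x, y, z in rad, then the gripper's target within -1 to 1 (fully open at 1, half-way at 0, shut at -1). In form: [dx, dy, dz, rx, ry, rz, fingers, dx, dy, dz, rx, ry, rz, fingers, ...]. A call has 1 to 12 rows; each row is the pose to reach, as a shift and turn from the pose commanded when the call began, along the tool's axes at that moment; what a row does not reach only later rows make up. A row lasts 1/10 s, in which the tool goes at most 50 mm and 8.59 degrees, less where a joint would pass 70% of its speed; a pose out of reach is approached as far as the arm can. A call with a gripper value outside its range is refused whole. The fingers move at their own pace and stop on an object; "grip_force" is the grip in N (left out, the last holds). Time passes only in rows, so rows that repeat a pose let the fingers close. It gives the time, the measured TCP pose, the force, the opening and the grip force at its end, in the units of the state.
- arm.get_state(): the state, without advancing time (a new reading comes with each control period).
- arm.capture(name): name is "scene" or "top" or "wrist"; returns a dict with "img" (384x512x3 uint8, red, green, blue), "camera_matrix" (3x3 intrinsics, pixels), "R" (3x3) and "t" (3): a world point X has camera coordinates R X + t. Camera axes: x right, y down, z forward; pixel columns grow to the right and rows downward; lengths in mm; the calibration is good to about 2 mm. A picture is of the moment at which its call begins. There is no depth.
- arm.close_job(): hands the job in; it is judged then, once.
The state is a dict: "time_s": time; "joint_positions": joint angles; "joint_vel": joint speeds; "joint_torque": joint torques, N m; "tool_pos": TCP position; "ee_rot": TCP orientation; "force": force on the tool from outside, world axes, zero at the start; "moment": the same for the moment, N m; "opening": opening from 0.0 (shut) to 1.0 (fully open); "gripper_force": force on a finger pad.
Only numpy, scipy, OpenCV 4.12 (cv2) and the standard library are available. Lean on these libraries where they do the work, as an engineer would, in place of code of your own. Each camera call takes 0.05 s, during which the arm holds its last target. There are 200 camera calls.

## Working session

There is one attempt and no reset: what is moved stays moved. The work goes in short steps, Python scripts to look and compute and a tool call to move; the robot and the scene stay as the last step left them, time stands still between calls to the robot, and variables do not carry over. Pictures are saved under pics/ and viewed, at most 10 in all, crops included, and the job is handed in when it is done.

Besides the shell and the picture viewer there is one more tool, called after "Emit:" in YAML: its name, and indented under it one key for each argument. servo_tool: Moves the arm, as the interface text tells. Its arguments: {"type":"object","properties":{"series":{"type":"array","items":{"type":"number"}},"grip_force":{"type":"number"}},"required":["series"]}

```bash
mkdir -p pics; ls; cat > h.py <<'E'
import numpy as np, cv2
from bench import arm
def ray(c,u,v,z):
    K,R,t=map(np.array,(c["camera_matrix"],c["R"],c["t"]))
    d=R.T@np.linalg.solve(K,[u,v,1]); o=-R.T@t
    return o+d*(z-o[2])/d[2]
def proj(c,X):
    p=np.array(c["camera_matrix"])@(np.array(c["R"])@np.array(X)+np.array(c["t"])); return p[:2]/p[2]
E
python3 - <<'E'
from h import *
a=arm.capture("scene");b=arm.capture("top")
import pickle;pickle.dump((a,b),open("c.pkl","wb"))
for n,c in (("scene",a),("top",b)):
    cv2.imwrite(f"pics/{n}0.png",cv2.resize(c["img"][:,:,::-1],(800,600)))
print(arm.get_state())
E
```

```text
pics
{'time_s': 0.1, 'joint_positions': array([ 1.26478625,  0.41182494, -0.01267891,  1.59698165,  0.00557513,
        1.13428251, -0.08220233]), 'joint_vel': array([-0.00073057, -0.00466552,  0.00024173, -0.0028829 , -0.00048234,
        0.00092817, -0.00046414]), 'joint_torque': array([ 2.02323623e-03, -6.01828837e+01,  6.84128925e-01, -3.00088763e+01,
        1.40672372e-02,  6.43477877e-03,  8.25236430e-05]), 'tool_pos': array([ 147.0791614 , -606.98275165,  230.52546971]), 'ee_rot': array([ 9.92939977e-01,  1.18615634e-01, -1.33109946e-04, -7.18357547e-04]), 'force': array([ 0.56345776,  0.46484362, -0.02249553]), 'moment': array([ 0.04109757, -0.01023567, -0.01826668]), 'gripper_force': 0.0, 'opening': 1.0054095045318652}
```

View pics/top0.png

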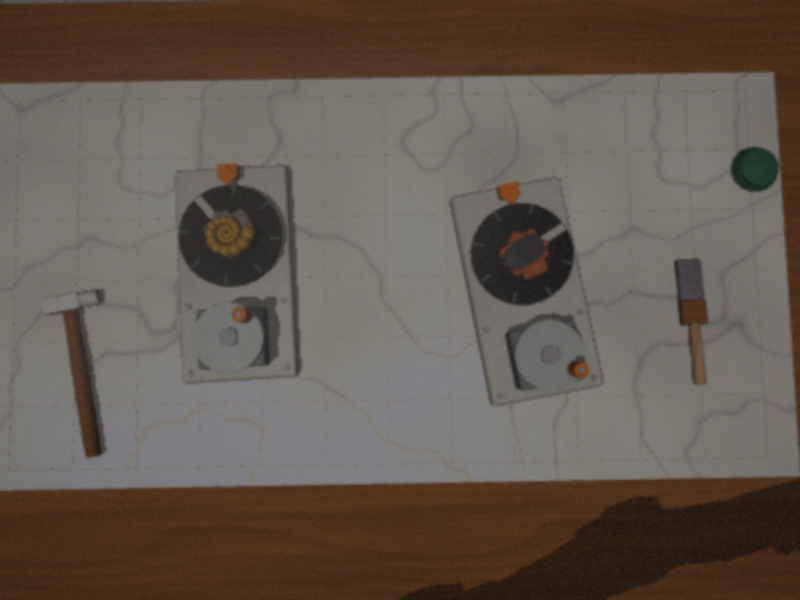

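View pics/scene0.png

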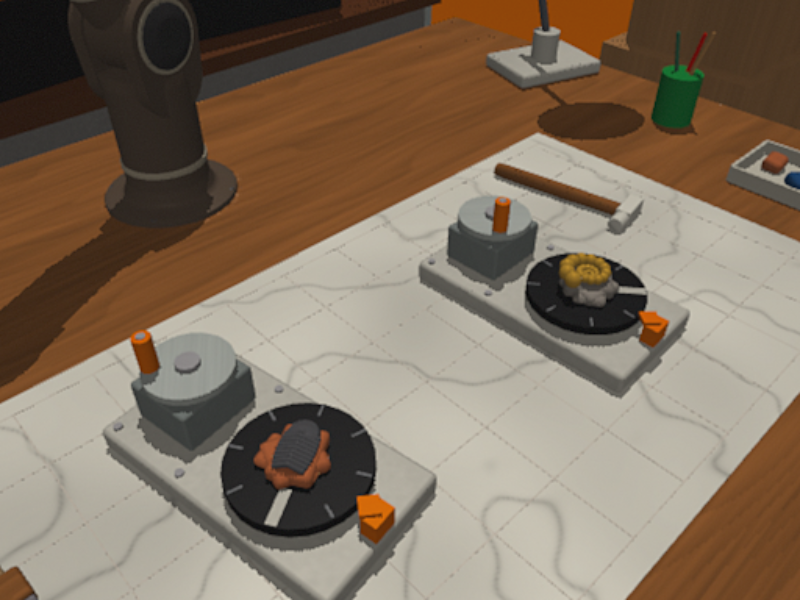

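The ammonite stage is on the left of the top view, with its index near (228,173) and turntable at (231,236). The handwheel is at (229,338), the knob at (240,314) and the white line points up and to the left at (204,206). I'll enlarge this stage.

```bash
python3 - <<'E'
from h import *
import pickle;a,b=pickle.load(open("c.pkl","rb"))
im=b["img"][100:250,100:200,::-1]
cv2.imwrite("pics/crop.png",cv2.convertScaleAbs(cv2.resize(im,(400,600),interpolation=cv2.INTER_CUBIC),alpha=1.5))
o=lambda u,v,z:ray(b,u/1.5625,v/1.5625,z).round(1)
print("table",o(231,236,56),"wheel",o(229,338,100),"knobtop",o(240,314,148),"idx",o(228,173,56))
print("cam",-np.array(b["R"]).T@b["t"])
E
```

```text
table [687.6 238.3  56. ] wheel [528.4 231.7 100. ] knobtop [560.6 206.2 148. ] idx [787.2 243.2  56. ]
cam [ 495.47062491   -1.62732969 1208.74126153]
```

View pics/crop.png

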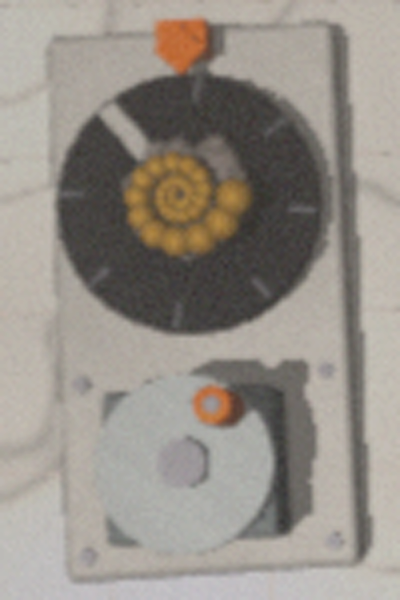

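The crop (4x, offset 100,100) shows the wheel centre at (185,463), the table centre at (192,203) and the knob top at (213,403). The white line runs from (105,108) to (145,155), and the index tip is at (182,73).

```bash
cat > plan.py <<'E'
from h import *
from scipy.spatial.transform import Rotation as Ro
E
python3 - <<'E'
from plan import *
import pickle;a,b=pickle.load(open("c.pkl","rb"))
o=lambda u,v,z:ray(b,100+u/4,100+v/4,z)
T=o(192,203,56);W=o(185,463,100);N=o(213,403,148);I=o(182,73,62);H=o(183,462,106)
l1=o(105,108,56);l2=o(145,155,56)
an=lambda d:np.degrees(np.arctan2(d[1],d[0]))
print(T,W,H,N,I,l1,l2)
print("axis dir",an(T-W),np.linalg.norm((T-W)[:2]),an(I-T),"line",an(l1-T),an(l2-T),an(l1-l2),"knob r",np.linalg.norm((N-W)[:2]),an(N-W))
K=[proj(a,[*N[:2],148]),proj(a,[*W[:2],100])];print("scene proj x1.5625",np.array(K)*1.5625)
s=arm.get_state();R=Ro.from_quat(s["ee_rot"]);print(R.as_matrix().round(3))
print("shift tool",R.inv().apply(np.array([*N[:2],230])-s["tool_pos"]))
E
```

```text
[688.28474527 237.89864783  56.        ] [529.73730893 232.4323748  100.        ] [530.1429542  232.31086282 106.        ] [561.06218857 206.94129322 148.        ] [767.09457684 242.89468047  62.        ] [747.6174826  290.92799711  56.        ] [718.22777151 266.47844662  56.        ]
axis dir 1.9746163950030096 158.6416392722196 3.627327248863394 line 41.7891359775724 43.66559659825039 39.757358165354034 knob r 40.38617739204544 -39.13747989537528
scene proj x1.5625 [[499.50922507 201.01792846]
 [491.08667047 214.77682666]]
[[ 0.972  0.236 -0.   ]
 [ 0.236 -0.972  0.001]
 [-0.    -0.001 -1.   ]]
shift tool [ 594.05903497 -693.5028793     1.4809062 ]
```

Emit:
servo_tool:
  series: [0.025,-0.029,0,0,0,0,1,0.05,-0.058,0,0,0,0,1,0.075,-0.087,0,0,0,0,1,0.1,-0.116,0,0,0,0,1,0.125,-0.145,0,0,0,0,1,0.15,-0.174,0,0,0,0,1,0.175,-0.203,0,0,0,0,1,0.2,-0.232,0,0,0,0,1,0.225,-0.261,0,0,0,0,1,0.25,-0.29,0,0,0,0,1,0.275,-0.319,0,0,0,0,1,0.3,-0.348,0,0,0,0,1]
  grip_force: 30

```text
time_s: 1.3
tool_pos: [357.0, -197.0, 231.2]
ee_rot: [0.993, 0.119, -0.0, 0.0]
force: [0.6, 0.0, -0.0]
opening: 1.001
gripper_force: 0.0
```

Emit:
servo_tool:
  series: [0.025,-0.029,0,0,0,0,1,0.05,-0.058,0,0,0,0,1,0.075,-0.087,0,0,0,0,1,0.1,-0.116,0,0,0,0,1,0.125,-0.145,0,0,0,0,1,0.15,-0.174,0,0,0,0,1,0.175,-0.203,0,0,0,0,1,0.2,-0.232,0,0,0,0,1,0.225,-0.261,0,0,0,0,1,0.25,-0.29,0,0,0,0,1,0.275,-0.319,0,0,0,0,1,0.275,-0.319,0,0,0,0,1]

```text
time_s: 2.5
tool_pos: [549.3, 181.8, 230.7]
ee_rot: [0.993, 0.121, -0.0, -0.002]
force: [-0.4, 0.0, 0.8]
opening: 0.995
gripper_force: 0.0
```

```bash
python3 - <<'E'
from plan import *
c=arm.capture("wrist");import pickle;pickle.dump(c,open("w.pkl","wb"))
cv2.imwrite("pics/w1.png",cv2.resize(c["img"][:,:,::-1],(800,600)))
s=arm.get_state();print(s["time_s"],s["tool_pos"],s["force"],s["joint_positions"]);R=Ro.from_quat(s["ee_rot"]);print(R.as_matrix().round(3))
print("shift",R.inv().apply(np.array([561,207,230])-s["tool_pos"]))
print(proj(c,[561,207,148])*1.5625,proj(c,[530,232.4,106])*1.5625)
E
```

```text
2.55 [548.65327252 179.04439342 230.48766915] [-0.59071112 -1.06758084 -0.14963151] [ 0.06127595  0.39827043 -0.60783202  1.68519762  0.24451135  1.13607296
 -1.94272488]
[[ 0.971  0.239 -0.001]
 [ 0.239 -0.971  0.001]
 [-0.001 -0.002 -1.   ]]
shift [ 18.6825732  -24.18464775   0.50961964]
[357.1839309  270.87799953] [315.9267654  290.44761697]
```

View pics/w1.png

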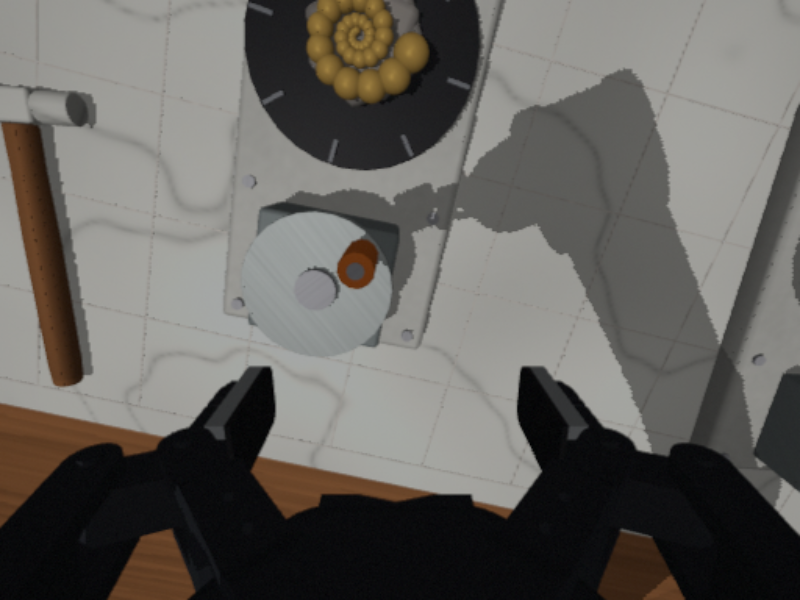

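The wrist view puts the knob top at (356,270) and the hub at (316,289), within 1 px of the prediction. I'll centre over the knob and descend to z 113.

Emit:
servo_tool:
  series: [0.019,-0.0265,0,0,0,0,1,0.019,-0.0265,0,0,0,0,1,0.019,-0.0265,0.02,0,0,0,1,0.019,-0.0265,0.04,0,0,0,1,0.019,-0.0265,0.06,0,0,0,1,0.019,-0.0265,0.08,0,0,0,1,0.019,-0.0265,0.095,0,0,0,1,0.019,-0.0265,0.108,0,0,0,1,0.019,-0.0265,0.117,0,0,0,1,0.019,-0.0265,0.117,0,0,0,1,0.019,-0.0265,0.117,0,0,0,1]

```text
time_s: 3.65
tool_pos: [561.4, 206.6, 114.7]
ee_rot: [0.993, 0.119, 0.0, -0.0]
force: [0.5, 0.6, 0.8]
opening: 1.003
gripper_force: 0.0
```

Emit:
servo_tool:
  series: [0,0,0,0,0,0,-1,0,0,0,0,0,0,-1,0,0,0,0,0,0,-1,0,0,0,0,0,0,-1,0,0,0,0,0,0,-1,0,0,0,0,0,0,-1,0,0,0,0,0,0,-1,0,0,0,0,0,0,-1,0,0,0,0,0,0,-1,0,0,0,0,0,0,-1]
  grip_force: 30

```text
time_s: 4.65
tool_pos: [561.2, 207.1, 114.7]
ee_rot: [0.993, 0.119, 0.0, -0.0]
force: [-1.2, 1.4, 5.0]
opening: 0.246
gripper_force: 30.3
```

```bash
python3 - <<'E'
from plan import *
s=arm.get_state();print(s["time_s"],s["tool_pos"],s["force"],s["opening"],s["gripper_force"]);R=Ro.from_quat(s["ee_rot"]).as_matrix();print(R.round(3))
C=np.array([530,232.4]);p=np.array([561,207])-C
t0=np.arctan2(p[1],p[0]);r=40
B=np.array([[.972,.236],[.236,-.972]])
for st in (15,20):
  for k in range(0,5):
    a0=t0-np.radians(st*12*k)
    P=lambda a:C+r*np.array([np.cos(a),np.sin(a)])
    print(st,k,[list((B.T@(P(a0-np.radians(st*(i+1)))-P(a0))/1000).round(4)) for i in range(12)])
E
```

```text
4.65 [561.1622771  207.05548417 114.69604862] [-1.15029459  1.44246293  4.97993127] 0.24576686233319653 30.328807532787323
[[ 0.972  0.236  0.   ]
 [ 0.236 -0.972  0.001]
 [ 0.001 -0.001 -1.   ]]
15 0 [[np.float64(-0.0091), np.float64(0.0051)], [np.float64(-0.0192), np.float64(0.0078)], [np.float64(-0.0296), np.float64(0.0077)], [np.float64(-0.0397), np.float64(0.0049)], [np.float64(-0.0487), np.float64(-0.0004)], [np.float64(-0.056), np.float64(-0.0079)], [np.float64(-0.0612), np.float64(-0.0169)], [np.float64(-0.0638), np.float64(-0.0271)], [np.float64(-0.0637), np.float64(-0.0375)], [np.float64(-0.0609), np.float64(-0.0476)], [np.float64(-0.0556), np.float64(-0.0566)], [np.float64(-0.0482), np.float64(-0.0639)]]
15 1 [[np.float64(0.0091), np.float64(-0.0051)], [np.float64(0.0192), np.float64(-0.0078)], [np.float64(0.0296), np.float64(-0.0077)], [np.float64(0.0397), np.float64(-0.0049)], [np.float64(0.0487), np.float64(0.0004)], [np.float64(0.056), np.float64(0.0079)], [np.float64(0.0612), np.float64(0.0169)], [np.float64(0.0638), np.float64(0.0271)], [np.float64(0.0637), np.float6
[... 3609 characters left out ...]
4(-0.0537)], [np.float64(-0.0482), np.float64(-0.0639)], [np.float64(-0.0358), np.float64(-0.0702)], [np.float64(-0.022), np.float64(-0.0719)], [np.float64(-0.0085), np.float64(-0.0688)]]
20 4 [[np.float64(0.0117), np.float64(0.0076)], [np.float64(0.02), np.float64(0.0187)], [np.float64(0.0241), np.float64(0.0319)], [np.float64(0.0234), np.float64(0.0458)], [np.float64(0.0179), np.float64(0.0586)], [np.float64(0.0085), np.float64(0.0688)], [np.float64(-0.0039), np.float64(0.0751)], [np.float64(-0.0177), np.float64(0.0768)], [np.float64(-0.0312), np.float64(0.0737)], [np.float64(-0.0429), np.float64(0.0661)], [np.float64(-0.0513), np.float64(0.055)], [np.float64(-0.0553), np.float64(0.0417)]]
```

Gripped cleanly. The first half turn goes in 15° steps.

Emit:
servo_tool:
  series: [-0.0091,0.0051,0,0,0,0,-1,-0.0192,0.0078,0,0,0,0,-1,-0.0296,0.0077,0,0,0,0,-1,-0.0397,0.0049,0,0,0,0,-1,-0.0487,-0.0004,0,0,0,0,-1,-0.056,-0.0079,0,0,0,0,-1,-0.0612,-0.0169,0,0,0,0,-1,-0.0638,-0.0271,0,0,0,0,-1,-0.0637,-0.0375,0,0,0,0,-1,-0.0609,-0.0476,0,0,0,0,-1,-0.0556,-0.0566,0,0,0,0,-1,-0.0482,-0.0639,0,0,0,0,-1]

```text
time_s: 5.85
tool_pos: [498.7, 256.7, 114.6]
ee_rot: [0.993, 0.118, -0.0, 0.001]
force: [-1.4, -2.5, 8.8]
opening: 0.25
gripper_force: 31.3
```

Forces stay small, so I'll continue with the second half turn.

Emit:
servo_tool:
  series: [0.0091,-0.0051,0,0,0,0,-1,0.0192,-0.0078,0,0,0,0,-1,0.0296,-0.0077,0,0,0,0,-1,0.0397,-0.0049,0,0,0,0,-1,0.0487,0.0004,0,0,0,0,-1,0.056,0.0079,0,0,0,0,-1,0.0612,0.0169,0,0,0,0,-1,0.0638,0.0271,0,0,0,0,-1,0.0637,0.0375,0,0,0,0,-1,0.0609,0.0476,0,0,0,0,-1,0.0556,0.0566,0,0,0,0,-1,0.0482,0.0639,0,0,0,0,-1]

```text
time_s: 7.05
tool_pos: [560.9, 206.6, 114.7]
ee_rot: [0.993, 0.119, 0.0, -0.001]
force: [-1.9, 5.1, 5.6]
opening: 0.25
gripper_force: 31.1
```

Emit:
servo_tool:
  series: [-0.0091,0.0051,0,0,0,0,-1,-0.0192,0.0078,0,0,0,0,-1,-0.0296,0.0077,0,0,0,0,-1,-0.0397,0.0049,0,0,0,0,-1,-0.0487,-0.0004,0,0,0,0,-1,-0.056,-0.0079,0,0,0,0,-1,-0.0612,-0.0169,0,0,0,0,-1,-0.0638,-0.0271,0,0,0,0,-1,-0.0637,-0.0375,0,0,0,0,-1,-0.0609,-0.0476,0,0,0,0,-1,-0.0556,-0.0566,0,0,0,0,-1,-0.0482,-0.0639,0,0,0,0,-1]

```text
time_s: 8.25
tool_pos: [498.5, 256.4, 114.6]
ee_rot: [0.993, 0.118, -0.001, 0.001]
force: [-2.3, -2.2, 10.8]
opening: 0.249
gripper_force: 31.6
```

```bash
python3 - <<'E'
from plan import *
b=arm.capture("top");a=arm.capture("scene")
im=b["img"][100:200,100:200,::-1]
A=cv2.convertScaleAbs(cv2.resize(im,(400,400),interpolation=cv2.INTER_CUBIC),alpha=1.5)
B=cv2.resize(a["img"][130:230,320:450,::-1],(400,400*100//130));B=cv2.copyMakeBorder(B,0,400-B.shape[0],0,0,cv2.BORDER_CONSTANT)
cv2.imwrite("pics/mid.png",np.hstack([A,B]))
s=arm.get_state();print(s["time_s"],s["tool_pos"],s["force"])
E
```

```text
8.35 [499.37508304 257.71466274 114.65404844] [1.0016479  1.94168051 6.45445396]
```

View pics/mid.png

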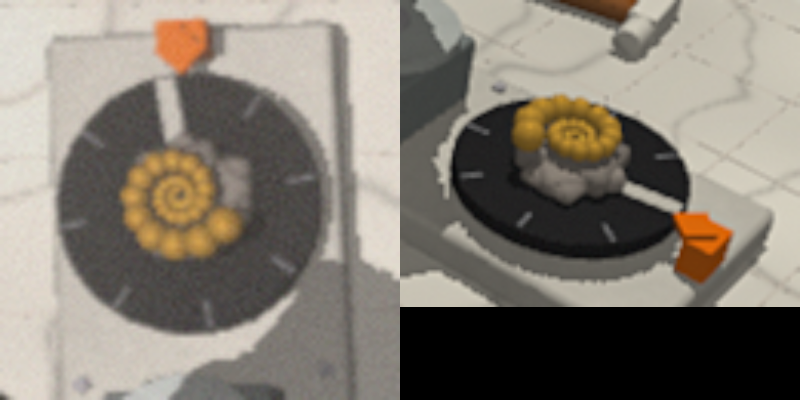

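The white line now runs from (166,83) to (175,140) in the left crop, about 9° short of the index. Next I'll measure the remainder accurately with ray-cast pixel masks.

```bash
cat > meas.py <<'E'
from plan import *
import pickle
an=lambda d:np.degrees(np.arctan2(d[1],d[0]))
def sub(c,z,roi):
    # rectify plane z around roi at 4 px/mm (rows: x decreasing, cols: y decreasing)
    x0,x1,y0,y1=roi;s=4
    P=np.float32([proj(c,[x,y,z]) for x,y in((x1,y1),(x1,y0),(x0,y1),(x0,y0))])
    w,h=int((y1-y0)*s),int((x1-x0)*s)
    M=cv2.getPerspectiveTransform(P,np.float32([[0,0],[w,0],[0,h],[w,h]]))
    return cv2.warpPerspective(c["img"],M,(w,h),flags=cv2.INTER_CUBIC),lambda u,v:np.array([x1-v/s,y1-u/s])
def fitcircle(im,f,mask,k=1):
    cs,_=cv2.findContours(mask.astype(np.uint8),cv2.RETR_EXTERNAL,cv2.CHAIN_APPROX_NONE)
    c=cv2.convexHull(max(cs,key=cv2.contourArea));(u,v),ax,_=cv2.fitEllipse(c);return f(u,v),np.array(ax)/4
def table(c):
    im,f=sub(c,56,(588,788,138,338));g=im.max(2)
    T,ax=fitcircle(im,f,cv2.medianBlur(g,9)<75)
    return im,f,T,ax
def line(c,T,lo=-15,hi=50,r=(62,76)):
    im,f=sub(c,56,(588,788,138,338));g=im.min(2).astype(float)
    th=np.arange(lo,hi,.1);out=[]
    for rr in np.arange(*r,2):
        u=(338-(T[1]+rr*np.sin(np.radians(th))))*4;v=(788-(T[0]+rr*np.cos(np.radians(th))))*4
        p=cv2.remap(g.astype(np.float32),u[None].astype(np.float32),v[None].astype(np.float32),1)[0]
        w=np.clip(p-(p.max()+np.median(p))/2,0,None);out.append((w*th).sum()/w.sum())
    return np.array(out)
E
python3 - <<'E'
from meas import *
a,b=pickle.load(open("c.pkl","rb"));b2=arm.capture("top")
Ts=[]
for c in(b,b2):
    im,f,T,ax=table(c);Ts.append(T);print("T",T,ax)
im,f=sub(b,62,(740,810,200,290));m=(im[:,:,0]>110)&(im[:,:,2]<70);v,u=np.nonzero(m);I=f(u.mean(),v.mean())
T=Ts[0];W=np.array([530,232.2]);print("idx",an(I-T),"axis",an(T-W),an(I-W),I)
print("line0",line(b,T,25,60)," line2",line(b2,T,-5,28))
E
```

```text
T [693.99060822 237.61701202] [163.4611969 170.9617157]
T [689.52046967 238.98325348] [158.43762207 161.68557739]
idx 4.8649282624248595 axis 1.8919322091365127 2.975133236514053 [787.71132621 245.59392515]
line0 [45.42826075 45.23900586 44.97681284 45.10500662 45.02138125 44.75632302
 44.71124756]  line2 [14.68408554 14.47034323 14.52457597 14.66896409 14.66819165 14.58962273
 14.61461648]
```

Emit:
servo_tool:
  series: [0.0091,-0.0051,0,0,0,0,-1,0.0192,-0.0078,0,0,0,0,-1,0.0296,-0.0077,0,0,0,0,-1,0.0397,-0.0049,0,0,0,0,-1,0.0487,0.0004,0,0,0,0,-1,0.056,0.0079,0,0,0,0,-1,0.0612,0.0169,0,0,0,0,-1,0.0638,0.0271,0,0,0,0,-1,0.0637,0.0375,0,0,0,0,-1,0.0609,0.0476,0,0,0,0,-1,0.0609,0.0476,0,0,0,0,-1,0.0609,0.0476,0,0,0,0,-1]

```text
time_s: 9.6
tool_pos: [570.2, 223.1, 114.7]
ee_rot: [0.993, 0.118, 0.0, 0.001]
force: [1.9, -4.0, 6.6]
opening: 0.246
gripper_force: 31.3
```

```bash
python3 - <<'E'
from meas import *
b2=arm.capture("top");c=arm.capture("wrist")
im,f,T,ax=table(b2);print(T,ax)
T=np.array([689.5,239.0])
print("line",line(b2,T,-15,20))
cv2.imwrite("pics/w2.png",cv2.resize(c["img"][:,:,::-1],(800,600)))
s=arm.get_state();print(s["time_s"],s["tool_pos"],s["force"])
E
```

```text
[654.4067688  253.57957458] [184.91482544 234.77729797]
line [3.95595276 3.81226469 3.791363   3.84418748 3.74887411 3.50627076
 3.61186398]
9.7 [570.24026854 223.16972191 114.72351362] [ 2.92904873 -3.50989978  6.27409624]
```

View pics/w2.png

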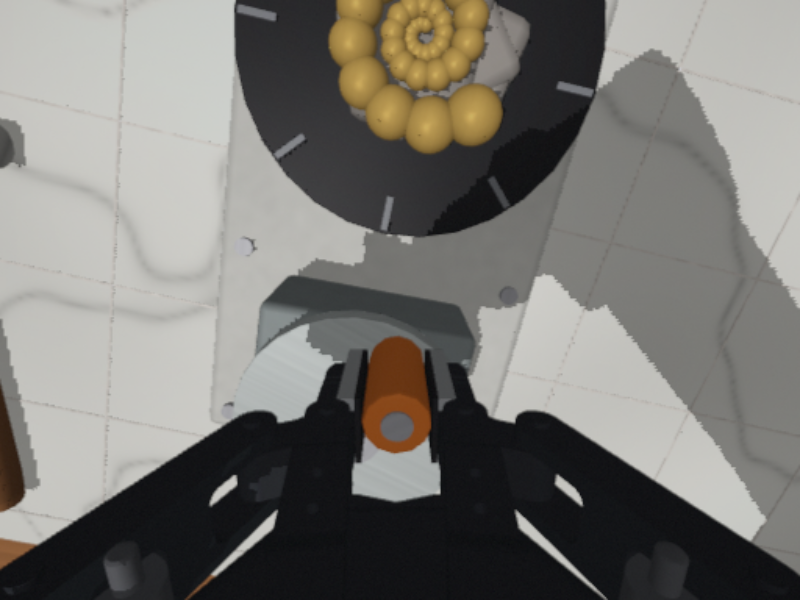

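The wrist view shows the tick opposite the white line at (391,197)-(386,230), plus four more ticks. I'll fit the table centre and angle to them.

```bash
python3 - <<'E'
from meas import *
from scipy.optimize import least_squares
c=arm.capture("wrist");pickle.dump(c,open("w2.pkl","wb"))
tk={180:[(391,197),(386,230)],90:[(276,17),(238,8)],-90:[(557,86),(593,93)],135:[(305,136),(275,155)],-135:[(490,178),(508,207)]}
P=[(k,[ray(c,u/1.5625,v/1.5625,56)[:2] for u,v in e]) for k,e in tk.items()]
def res(q):
    r=[]
    for k,e in P:
        t=np.radians(q[2]+k);d=np.array([np.cos(t),np.sin(t)])
        for p in e: w=p-q[:2];r.append(d[0]*w[1]-d[1]*w[0])
    return r
q=least_squares(res,[689,239,3.]).x;print(q,np.round(res(q),2))
# rim circle from outer ticks radius, axis
for W in ([530,232.3],[529.9,231.7]):print(an(q[:2]-W),np.linalg.norm(q[:2]-W))
# base left edge / right edge directions
s=lambda u,v,z:ray(c,u/1.5625,v/1.5625,z)[:2]
for z in(28,34,40):print(z,an(s(605,15,z)-s(515,400,z)),"screws",an(s(247,246,z)-s(229,410,z)),an(s(508,296,z)-s(247,246,z))+90)
E
```

```text
[689.64325332 240.56127763   1.5227546 ] [-0.07  0.77  0.04  0.12 -0.34  0.32  0.14 -0.76 -0.54  0.17]
2.962320639082073 159.85686422234954
3.1750574040390163 159.9888409321693
28 6.624309655388976 screws 1.5856857730511065 2.3733424705937693
34 6.624309655388982 screws 1.585685773051137 2.3733424705937267
40 6.624309655388989 screws 1.5856857730511396 2.3733424705937978
```

The two estimates differ by about 2°. I'll release, lift and look from directly over the stage.

Emit:
servo_tool:
  series: [0,0,0,0,0,0,1,0,0,0,0,0,0,1,0,0,0,0,0,0,1,0,0,0,0,0,0,1,0,0,0,0,0,0,1,0,0,-0.02,0,0,0,1,0,0,-0.05,0,0,0,1,0,0,-0.08,0,0,0,1,0,0,-0.116,0,0,0,1,0.03,0.003,-0.14,0,0,0,1,0.055,0.005,-0.14,0,0,0,1,0.055,0.005,-0.14,0,0,0,1]

```text
time_s: 10.95
tool_pos: [626.8, 233.1, 254.4]
ee_rot: [0.993, 0.118, 0.001, -0.0]
force: [-0.3, 0.9, -0.6]
opening: 1.001
gripper_force: 0.0
```

Emit:
servo_tool:
  series: [0,0,0,0,0,0,1,0,0,0,0,0,0,1,0,0,0,0,0,0,1]

```text
time_s: 11.25
tool_pos: [623.3, 233.5, 254.0]
ee_rot: [0.993, 0.119, -0.0, 0.0]
force: [-0.5, 0.2, 0.7]
opening: 0.995
gripper_force: 0.0
```

```bash
python3 - <<'E'
from meas import *
c=arm.capture("wrist");pickle.dump(c,open("w3.pkl","wb"))
cv2.imwrite("pics/w3.png",cv2.resize(c["img"][:,:,::-1],(800,600),interpolation=cv2.INTER_CUBIC))
s=arm.get_state();print(s["time_s"],s["tool_pos"],s["force"])
E
```

```text
11.3 [623.54657229 233.44718871 254.18853067] [0.7995591  1.27330302 0.74214562]
```

View pics/w3.png

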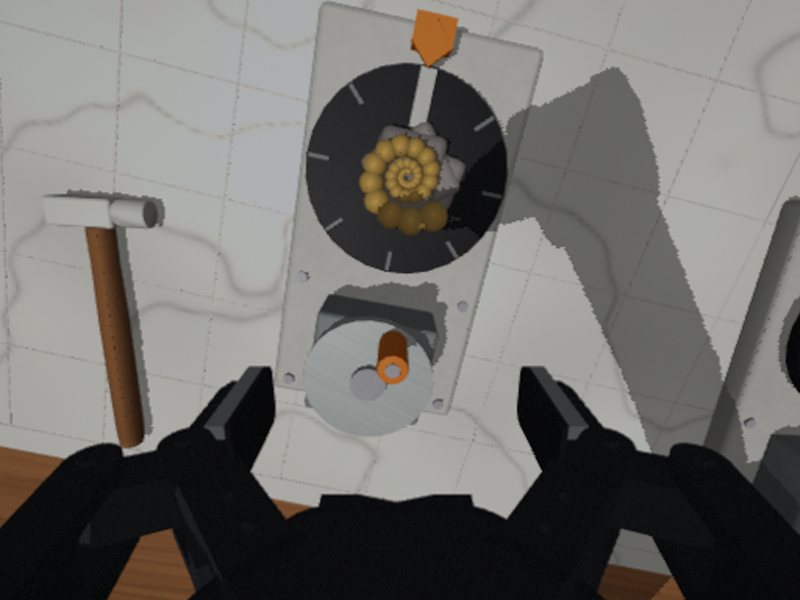

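The white line runs (429,68)-(417,127) and the index tip is at (430,66), with ticks all round. The hub is at (368,383). Fitting all of them in this one view.

```bash
cat > fit.py <<'E'
from meas import *
from scipy.optimize import least_squares
def fit(c,q0):
    """intensity-based: for each of 8 divisions, tick centroid angle over radii -> fit centre & angle"""
    im,f=sub(c,56,(600,780,150,330));g=cv2.GaussianBlur(im.min(2),(0,0),2).astype(np.float32)
    q=np.array(q0,float)
    for _ in range(6):
        pts=[]
        for k in range(0,360,45):
            t=np.radians(q[2]+k);d=np.array([np.cos(t),np.sin(t)]);n=np.array([-d[1],d[0]])
            s=np.arange(-8,8.01,.2)
            for r in np.arange(68,74.1,1):
                p=q[:2]+r*d+s[:,None]*n
                v=cv2.remap(g,((330-p[:,1])*4)[None].astype(np.float32),((780-p[:,0])*4)[None].astype(np.float32),1)[0]
                if v.max()-np.median(v)<15: continue
                w=np.clip(v-(v.max()+np.median(v))/2,0,None);pts.append((k,q[:2]+r*d+(w*s).sum()/w.sum()*n))
        def res(q):
            return [np.cos(np.radians(q[2]+k))*(p-q[:2])[1]-np.sin(np.radians(q[2]+k))*(p-q[:2])[0] for k,p in pts]
        sol=least_squares(res,q,loss="soft_l1",f_scale=.3);q=sol.x
    return q,{k:round(float(np.mean([r for r,(kk,_) in zip(res(q),pts) if kk==k])),2) for k in {k for k,_ in pts}}
E
python3 - <<'E'
from fit import *
c=pickle.load(open("w3.pkl","rb"))
q,r=fit(c,[689.6,239.5,2.5]);print(q,r)
o=lambda u,v,z:ray(c,u/1.5625,v/1.5625,z)[:2]
for W in(o(368,383,106),o(368.5,378,100)):print("W",W,an(q[:2]-W),np.linalg.norm(q[:2]-W))
for z in (56,70):
  I=o(430,66,z);print("tip",I,an(I-q[:2]),an(I-W))
print("base edges",an(o(322,5,35)-o(275,383,35)),an(o(541,50,35)-o(447,412,35)))
b,=pickle.load(open("c.pkl","rb"))[1:]
print("top start",fit(b,[689.5,239,43]))
b=arm.capture("top");print("top now",fit(b,[689.5,239,3]))
E
```

```text
[689.78341586 241.22624189   1.65106317] {225: 0.03, 135: -0.06, 45: 0.02, 270: -0.05, 180: 0.05, 90: 0.01, 315: 0.01}
W [531.73389042 233.12482413] 2.9343406719366065 158.2570234158514
W [532.80781112 233.34089543] 2.8757183886943 157.17353203483626
tip [768.58337232 242.7549665 ] 1.1114026663957015 2.2864972597415103
tip [765.53967498 243.09650006] 1.4142215826535474 2.4003070625555325
base edges 2.6385966294338723 2.9602950018806045
top start (array([690.32060182, 242.02255951,  40.24226008]), {225: -0.02, 135: -0.34, 45: 0.0, 180: 0.04, 90: 0.06})
top now (array([690.32024117, 241.87285835,   1.59913729]), {0: -0.37, 225: -0.04, 45: 0.04, 180: -0.01, 315: 0.09})
```

```bash
python3 - <<'E'
from fit import *
c=pickle.load(open("w3.pkl","rb"))
cv2.imwrite("pics/c3.png",cv2.resize(c["img"][0:90,240:320,::-1],(533,600),interpolation=cv2.INTER_CUBIC))
o=lambda u,v,z:ray(c,u/1.5625,v/1.5625,z)[:2]
print("rim",o(407,168,56))
print("line",an(o(429,68,56)-o(417,127,56)))
im,f=sub(c,56,(600,780,150,330));g=im.max(2)
print("camera",-np.array(c["R"]).T@c["t"])
E
```

```text
rim [695.15388207 241.57920914]
line 2.245385908953102
camera [694.61734483 251.05470127 396.21923629]
```

View pics/c3.png

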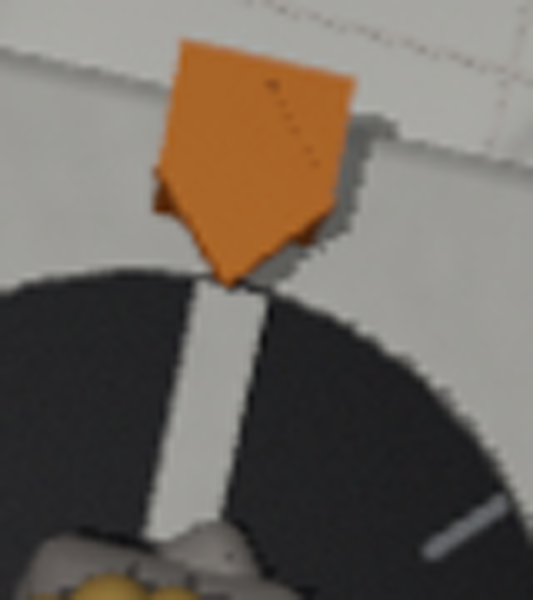

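The tip sits on the line's end, but the line leans slightly clockwise. Combining the axis (about 2.8°) with the table fit (about 1.7–2.0°) gives roughly 0.9° of overshoot, or about 15° of crank. I'll regrasp and trim it back.

Emit:
servo_tool:
  series: [-0.03,-0.003,0,0,0,0,1,-0.055,-0.005,0,0,0,0,1,-0.055,-0.005,0,0,0,0,1,-0.055,-0.005,0.02,0,0,0,1,-0.055,-0.005,0.04,0,0,0,1,-0.055,-0.005,0.06,0,0,0,1,-0.055,-0.005,0.08,0,0,0,1,-0.055,-0.005,0.1,0,0,0,1,-0.055,-0.005,0.12,0,0,0,1,-0.055,-0.005,0.132,0,0,0,1,-0.055,-0.005,0.139,0,0,0,1,-0.055,-0.005,0.139,0,0,0,1]

```text
time_s: 12.55
tool_pos: [569.5, 225.2, 114.7]
ee_rot: [0.993, 0.119, -0.0, 0.0]
force: [0.0, -0.3, 0.5]
opening: 0.998
gripper_force: 0.0
```

Emit:
servo_tool:
  series: [0,0,0,0,0,0,-1,0,0,0,0,0,0,-1,0,0,0,0,0,0,-1,0,0,0,0,0,0,-1,0,0,0,0,0,0,-1,0,0,0,0,0,0,-1,0,0,0,0,0,0,-1,0,0,0,0,0,0,-1,0,0,0,0,0,0,-1]
  grip_force: 30

```text
time_s: 13.45
tool_pos: [570.1, 225.2, 115.9]
ee_rot: [0.993, 0.118, 0.0, 0.0]
force: [0.0, -2.5, 5.2]
opening: 0.247
gripper_force: 30.2
```

Emit:
servo_tool:
  series: [0.0005,-0.002,0,0,0,0,-1,0.001,-0.004,0,0,0,0,-1,0.0015,-0.006,0,0,0,0,-1,0.002,-0.008,0,0,0,0,-1,0.002,-0.008,0,0,0,0,-1,0.002,-0.008,0,0,0,0,-1,0.002,-0.008,0,0,0,0,-1]

```text
time_s: 14.15
tool_pos: [571.0, 233.9, 115.9]
ee_rot: [0.993, 0.118, 0.001, -0.0]
force: [4.4, -0.8, 4.7]
opening: 0.245
gripper_force: 30.1
```

Emit:
servo_tool:
  series: [0,0,0,0,0,0,1,0,0,0,0,0,0,1,0,0,0,0,0,0,1,0,0,0,0,0,0,1,0,0,0,0,0,0,1,0,0,-0.02,0,0,0,1,0,0,-0.05,0,0,0,1,0,0,-0.08,0,0,0,1,0,0,-0.116,0,0,0,1,0.03,0.008,-0.14,0,0,0,1,0.055,0.013,-0.14,0,0,0,1,0.055,0.013,-0.14,0,0,0,1]

```text
time_s: 15.35
tool_pos: [629.1, 232.9, 255.5]
ee_rot: [0.993, 0.117, 0.001, -0.0]
force: [-0.6, -1.1, -0.1]
opening: 1.0
gripper_force: 0.0
```

Emit:
servo_tool:
  series: [0,0,0,0,0,0,1,0,0,0,0,0,0,1,0,0,0,0,0,0,1]

```text
time_s: 15.65
tool_pos: [625.2, 234.2, 255.0]
ee_rot: [0.993, 0.119, -0.0, 0.0]
force: [-0.2, -0.3, -0.3]
opening: 0.999
gripper_force: 0.0
```

```bash
python3 - <<'E'
from fit import *
c=arm.capture("wrist");q,r=fit(c,[689.7,241.2,2.5]);print(q,r)
b=arm.capture("top");print("top now",fit(b,[690,241.5,3]))
A=cv2.resize(c["img"][0:90,230:310,::-1],(400,450),interpolation=cv2.INTER_CUBIC)
B=cv2.resize(c["img"][:,:,::-1],(400,300));B=cv2.copyMakeBorder(B,0,150,0,0,cv2.BORDER_CONSTANT)
cv2.imwrite("pics/fin.png",np.hstack([A,B]));s=arm.get_state();print(s["time_s"],s["tool_pos"],s["force"])
E
```

```text
[689.72235262 241.20259256   2.54063935] {225: 0.02, 135: 0.01, 45: -0.0, 270: 0.01, 180: -0.03, 90: 0.01, 315: -0.01}
top now (array([690.66606557, 242.15429853,   2.23526562]), {225: -0.19, 315: 0.11, 180: 0.12, 45: -0.07})
15.75 [625.59226112 234.06053255 255.27698145] [-0.64067369 -0.1566449   0.58087077]
```

View pics/fin.png

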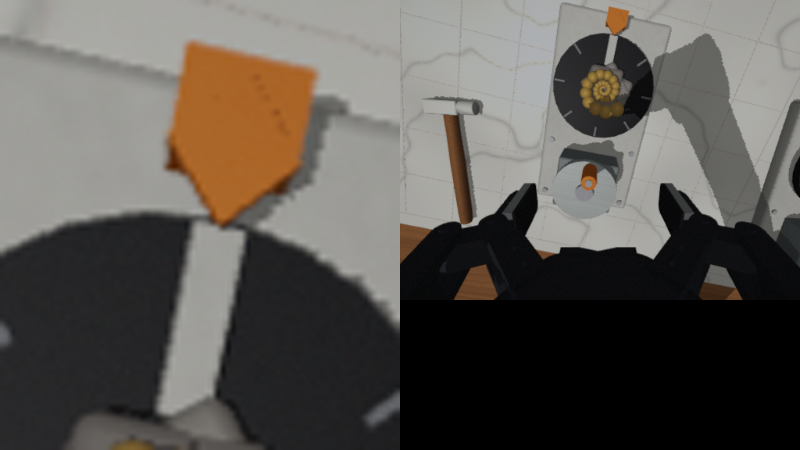

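The white line, with its end centre near (218,228), now runs straight into the index tip at (221,227) and parallel to the index. The table fit gives 2.5° against an axis of about 2.7°. The crank is released and the gripper is clear, so I'll hand in.

```bash
python3 -c "
from bench import arm;print(arm.close_job())"
```

```text
the job is handed in; nothing more can be done
None
```

I turned the ammonite stage's crank about two turns clockwise, then about 15° back to trim a slight overshoot; its white line now points at the orange index (to within about 0.5° by my measurements), the crank is released, the trilobite stage was not touched, and the job is handed in.

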